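# Find the rocking pot lid and seat it

## Task

One of the four lids in the wooden caddy was not pushed home, though they all look alike. Test the lids with a light fingertip press on the rim until you find the one that rocks, then press that one firmly in the middle until it is fully home. Only press, never grip or lift a lid; do not press the sound lids hard, and leave the things around the caddy where they are.

Things in the scene. Friction and masses are not known exactly. Their poses are not given: they have to be found in the camera images.
- rack: fixed wooden caddy, 116 x 446 x 45 mm, steel handles on its ends (480 mm overall), holding a row of four identical white pots (79 mm wide) under identical round pale-wood lids (88 mm wide, flat on top, a small dark dot of 12 mm marking the middle). Origin: centre of its underside, on the worktop; z up, y along the row, x across it, away from the robot. Pots 105 mm apart, so 17 mm between lids. The pots cannot be moved.
- place_1 (a point): middle of the top of the lid at place 1 of the row (place 1 at the rack's +y end, place 4 at its -y end), axes as the rack's. The lid's true top lies within 4 mm above or below this point, differently each time, and that tells nothing about which lid is loose.
- place_2 (a point): middle of the top of the lid at place 2 of the row (place 1 at the rack's +y end, place 4 at its -y end), axes as the rack's. The lid's true top lies within 4 mm above or below this point, differently each time, and that tells nothing about which lid is loose.
- place_3 (a point): middle of the top of the lid at place 3 of the row (place 1 at the rack's +y end, place 4 at its -y end), axes as the rack's. The lid's true top lies within 4 mm above or below this point, differently each time, and that tells nothing about which lid is loose.
- place_4 (a point): middle of the top of the lid at place 4 of the row (place 1 at the rack's +y end, place 4 at its -y end), axes as the rack's. The lid's true top lies within 4 mm above or below this point, differently each time, and that tells nothing about which lid is loose.
- loose_rock_x (a joint): tilt of the loose lid, wherever it stands, about the rack's x axis, rad; 0 level (positive: its +y side is up and its -y side down; negative: the +y side is down). Before it is seated it tips toward any point of its rim that is pressed: about 1.3 N at 30 mm from its middle tips it fully, 0.1 rad (3 mm down at that point), where it meets the pot; a soft spring levels it again. Pressing the rim further does not seat it. Tipping by 0.04 rad or more counts as rocking.
- loose_rock_y (a joint): tilt of the loose lid, wherever it stands, about the rack's y axis, rad; 0 level (positive: its +x side is down; negative: its -x side (the robot's) is down). Before it is seated it tips toward any point of its rim that is pressed: about 1.3 N at 30 mm from its middle tips it fully, 0.1 rad (3 mm down at that point), where it meets the pot; a soft spring levels it again. Pressing the rim further does not seat it. Tipping by 0.04 rad or more counts as rocking.
- loose_seat (a joint): how far the loose lid has gone down, m: 0 standing on its seal as found, 0.004 fully home, where it stays and no longer rocks. Moves under 13 N or more on its middle (press within 8 mm of it; 20 N is enough), not under less. Negative if pulled up. Which place the loose lid has differs each time and cannot be seen.
- sound_a_press (a joint): how far sound lid a (of the three; its place differs each time and is not told) is pressed down into its seal, m: 0 at rest; springs back, 3.5 N per mm wherever it is pressed, without tilting. Beyond 0.0032 (11 N) its seal is spoilt. Negative if pulled up.
- sound_b_press (a joint): how far sound lid b (of the three; its place differs each time and is not told) is pressed down into its seal, m: 0 at rest; springs back, 3.5 N per mm wherever it is pressed, without tilting. Beyond 0.0032 (11 N) its seal is spoilt. Negative if pulled up.
- sound_c_press (a joint): how far sound lid c (of the three; its place differs each time and is not told) is pressed down into its seal, m: 0 at rest; springs back, 3.5 N per mm wherever it is pressed, without tilting. Beyond 0.0032 (11 N) its seal is spoilt. Negative if pulled up.
- salt_shaker: loose bystander: salt shaker with grey cap and grey lower half, 44 mm wide, 90 mm tall, standing in front of the caddy; origin at the middle of its underside.
- spice_jar: loose bystander: dark-capped spice jar, 41 mm wide, 105 mm tall, standing in front of the caddy; origin at the middle of its underside.
- matchbox: loose bystander: red matchbox, 64 x 110 x 21 mm, lying right of the caddy; origin at the middle of its underside.
- timer: loose bystander: round white and mint-green kitchen timer, 71 mm wide, 58 mm tall, right of the caddy; origin at the middle of its underside.
- lid_peeler: loose bystander: green-handled peeler, 170 x 25 x 18 mm, lying right of the caddy's front; origin at the middle of its underside.
- bowl: loose bystander: small white bowl, 115 mm wide, 56 mm tall, on the hob, left of the caddy; origin at the middle of its underside.
Things that resemble listed ones, but are neither listed nor needed, are in the scene too. What is shaped like the part that bears loose_rock_x but orange is not meant.

How it is judged (in metres and radians):
On the way, in this order (a step that is already met when the one before it is completed fails the run):
1. the loose lid is found: pressed on its rim, it rocks by 0.04 rad or more ((value of joint any of loose_rock_x, loose_rock_y above 0.04 rad or value of joint any of loose_rock_x, loose_rock_y below -0.04 rad)), for 0.05 s.
2. the loose lid is pressed home, at least 3.2 mm of its 4 mm down (value of joint loose_seat above 0.0032 m), for 0.2 s.
At the end, for the whole second after the job is handed in: the loose lid is home (at least 3.2 mm of 4 mm down) and level within 0.03 rad (value of joint loose_seat above 0.0032 m and value of joint loose_rock_x between -0.03 and 0.03 rad and value of joint loose_rock_y between -0.03 and 0.03 rad); the robot touches nothing.
It fails at once if a sound lid is pressed more than 3.2 mm into its seal (about 11 N) (value of joint any of sound_a_press, sound_b_press, sound_c_press above 0.0032 m).
It fails at once if a lid is pulled up by more than 2.5 mm (value of joint any of sound_a_press, sound_b_press, sound_c_press, loose_seat below -0.0025 m).
It fails at once if a bystander is moved by more than 30 mm (pushed or lifted) (distance of any of salt_shaker, spice_jar, matchbox, timer, lid_peeler, bowl from where it was at the start of the episode above 0.03 m).
It also fails if it takes over 61 s, if anything falls off the work surface, if the arm or the gripper's body presses on something with over 40 N, if the wrist force passes 120 N, or if a joint passes its speed limit or range.

## Robot

A 6-joint arm with a two-finger parallel gripper is mounted at the origin on a cart in front of the work surface, level with it; the furniture and walls round the work are solid. World frame = base frame: x ahead of the robot, y to its left, z up, the work surface at z = 0. Lengths are in mm, angles in rad, forces in N, time in s.
With the tool pointing down it reaches from about 350 to 975 mm from the base axis. Payload 7.1 kg.
Tool frame: the origin (TCP) lies midway between the tips of the shut fingers; the grasp point (between the pads) lies 19 mm behind it (arm.pinch_z is the z of the grasp point in the tool frame, in mm); z points along the fingers, y is the direction in which the jaws open and shut (so a half turn about z gives the same grasp; the last joint's range is limited). The gripper opens to 88 mm and grips with 3 to 60 N. Pads are 20 mm wide; open, the fingers measure 115 mm over their backs; the gripper's body (75 mm by 178 mm) begins 61 mm behind the grasp point.
Start: joints at [-1.247, 0.423, 1.63, -0, 1.089, -0.019], TCP at [210.095, -588.613, 222.675] pointing down, gripper open.
Joint ranges: [-3, 3], [-0.9, 2.11], [0.09, 2.58], [-1.31, 4.45], [0.11, 2.69], [-2.54, 2.54]. Speed limits (rad/s): [2.39, 2.39, 3.01, 3.14, 3.14, 3.14].

## Interface

Orientations are given as a 3x3 rotation matrix whose columns are the frame's x, y, z axes.
In Python, from plant import arm gives the robot as it stands.
- The arm moves only by the tool drive_tool, never from a script. Its arguments are lists of equal length, an entry for each row: "gripper": the closure, from 0 (fully open) to 1 (shut); "translation": the shift along the tool's x, y, z in mm, a list of three; "twist": the turn, a rotation vector about the tool's x, y, z in degrees, a list of three. A call has 1 to 20 rows; each row is the pose to reach, as a shift and turn from the pose measured when the call began, along the tool's axes at that moment; what a row does not reach only later rows make up. A row lasts 1/10 s, in which the tool goes at most 50 mm and 8.59 degrees, less where a joint would pass 70% of its speed; a pose out of reach is approached as far as the arm can. A call with a gripper value outside its range is refused whole. The fingers move at their own pace and stop on an object; "newtons" is the grip in N (left out, the last holds). Time passes only in rows, so rows that repeat a pose let the fingers close. It gives the time, the measured TCP pose, the force and the opening at its end, in the units of the state.
- arm.read_state(): the state, without advancing time (a new reading comes with each control period).
- arm.get_image(name): name is "scene" or "top"; returns the picture (480x640x3 uint8, red, green, blue); there is no depth.
- arm.camera_model(name): a dict with "vfov" (degrees; the focal length in pixels is half the picture's height over the tangent of half this angle, whatever the lens; pixels are square), "cx", "cy" (the principal point, pixels), "pose" (4x4, takes a point from camera to world coordinates). Camera axes: x right, y up, looking along -z (the intrinsics and any distortion apply to the point x, -y, -z); pixel columns grow to the right and rows downward; lengths in mm; the calibration is good to about 2 mm. A picture is of the moment at which its call begins. camera_model takes no time and is no camera call.
- arm.close_job(): hands the job in, once; it reports no verdict.
The state is a dict: "time_s": time; "joints": joint angles; "qd": joint speeds; "joint_torque": joint torques, N m; "eef_pos": TCP position; "orientation": TCP orientation; "force": force on the tool from outside, world axes, zero at the start; "wrist_torque": the same for the moment, N m; "gripper_width": finger opening in mm.
Only numpy, scipy, OpenCV 4.12 (cv2) and the standard library are available. Lean on these libraries where they do the work, as an engineer would, in place of code of your own. Each camera call takes 0.05 s, during which the arm holds its last target. There are 200 camera calls.

## Working session

There is one attempt and no reset: what is moved stays moved. The work goes in short steps, Python scripts to look and compute and a tool call to move; the robot and the scene stay as the last step left them, time stands still between calls to the robot, and variables do not carry over. Pictures are saved under pics/ and viewed, on a budget of 10 in all, crops included, one or two more only if the job needs it, and the job is handed in when it is done.

Besides the shell and the picture viewer there is one more tool, called in YAML: its name, and indented under it one key for each argument. drive_tool: Moves the arm, as the interface text tells. Its arguments: {"type":"object","properties":{"gripper":{"type":"array"},"translation":{"type":"array"},"twist":{"type":"array"},"newtons":{"type":"number"}},"required":["gripper","translation","twist"]}

```bash
mkdir -p pics; ls; python3 - <<'E'
from plant import arm
import cv2
for n in("scene","top"):
    m=arm.camera_model(n);print(n,m)
    cv2.imwrite(f"pics/{n}0.png",arm.get_image(n)[:,:,::-1])
s=arm.read_state();print(s)
E
```

```text
pics
scene {'vfov': 46.08647617627829, 'cx': 322.7664414689677, 'cy': 234.56309452625788, 'pose': array([[-7.73086867e-01,  4.52562928e-01, -4.44436151e-01,
        -1.69027444e+02],
       [-6.34259686e-01, -5.59465284e-01,  5.33585276e-01,
         7.93897999e+02],
       [-7.16568227e-03,  6.94395703e-01,  7.19557684e-01,
         1.17676873e+03],
       [ 0.00000000e+00,  0.00000000e+00,  0.00000000e+00,
         1.00000000e+00]])}
top {'vfov': 53.969865685524844, 'cx': 317.6254200794475, 'cy': 243.5483069921614, 'pose': array([[ 1.79464655e-02,  9.80782151e-01, -1.94278913e-01,
         2.86729612e+02],
       [-9.99830594e-01,  1.68098830e-02, -7.49742731e-03,
        -1.18332799e+01],
       [-4.08753709e-03,  1.94380553e-01,  9.80917679e-01,
         1.23783179e+03],
       [ 0.00000000e+00,  0.00000000e+00,  0.00000000e+00,
         1.00000000e+00]])}
{'time_s': 0.1, 'joints': array([-1.24699736e+00,  4.23729410e-01,  1.63060563e+00, -2.05492815e-05,
        1.08857782e+00, -1.89935198e-02]), 'qd': array([-0.00027451, -0.00078153, -0.00241174,  0.0013779 , -0.00063552,
        0.00105028]), 'joint_torque': array([ 7.60914354e-04, -5.45616210e+01, -2.74324125e+01,  6.46021287e-02,
        1.88034220e-02, -5.56887153e-05]), 'eef_pos': array([ 209.9402178 , -588.16285572,  222.0044036 ]), 'orientation': array([[ 9.41816529e-01,  3.36127112e-01, -4.37311598e-04],
       [ 3.36127396e-01, -9.41815705e-01,  1.24581062e-03],
       [ 6.88379464e-06, -1.32031744e-03, -9.99999128e-01]]), 'force': array([-0.16314973, -0.63205867, -0.42010572]), 'wrist_torque': array([-0.00899735,  0.03167083,  0.00791455]), 'gripper_width': 87.70561679496613}
```

View pics/scene0.png

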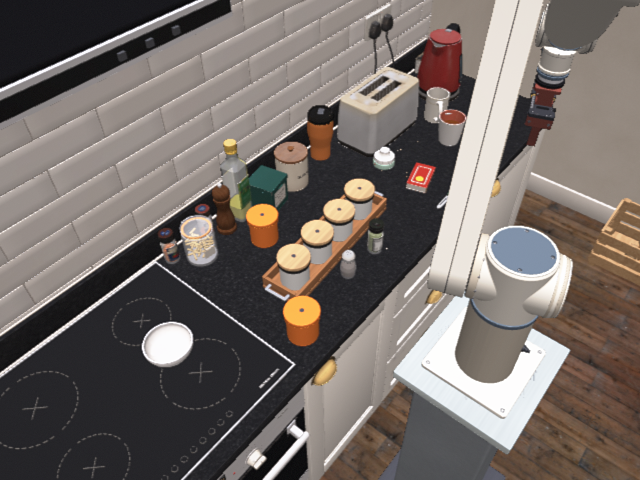

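View pics/top0.png

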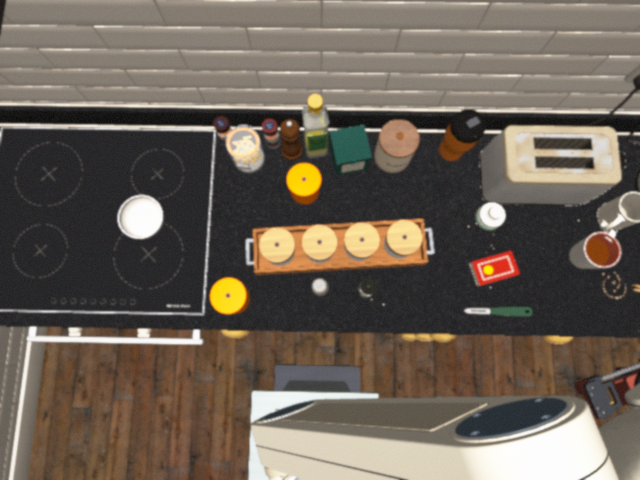

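The four pale lids of the caddy are at top-view pixels (277,244), (319,242), (362,240) and (404,238). In the scene view they are at (293,257), (318,234), (340,211) and (360,190). The two orange lids at top (304,180) and (228,296) are the excluded look-alikes. I'll triangulate the dots.

```bash
cat > h.py <<'E'
import numpy as np, cv2
from plant import arm
def ray(n,u,v):
    m=arm.camera_model(n);f=240/np.tan(np.radians(m["vfov"]/2));P=m["pose"]
    d=P[:3,:3]@np.array([(u-m["cx"])/f,-(v-m["cy"])/f,-1]);return P[:3,3],d/np.linalg.norm(d)
def tri(a,b):
    (o1,d1),(o2,d2)=a,b
    t=np.linalg.lstsq(np.c_[d1,-d2],o2-o1,rcond=None)[0]
    p,q=o1+t[0]*d1,o2+t[1]*d2;return (p+q)/2,np.linalg.norm(p-q)
def dot(n,u,v,r=8):
    g=cv2.cvtColor(cv2.imread(f"pics/{n}0.png"),cv2.COLOR_BGR2GRAY).astype(float)[v-r:v+r+1,u-r:u+r+1]
    w=np.clip(np.median(g)-40-g,0,None)
    yy,xx=np.mgrid[-r:r+1,-r:r+1];return u+(w*xx).sum()/w.sum(),v+(w*yy).sum()/w.sum(),int((w>0).sum())
E
python3 - <<'E'
from h import *
T=[(277,244),(319,242),(362,240),(404,238)];S=[(293,257),(318,234),(340,211),(360,190)]
P=[]
for t,s in zip(T,S):
    a=dot("top",*t,6);b=dot("scene",*s,6);p,e=tri(ray("top",*a[:2]),ray("scene",*b[:2]));P.append(p)
    print(np.round(a,1),np.round(b,1),p.round(1),round(e,1))
d=P[0]-P[3];print(np.linalg.norm(d),np.degrees(np.arctan2(-d[0],d[1])))
m=np.vstack([cv2.resize(cv2.imread("pics/top0.png")[205:310,240:440],None,fx=4,fy=3)[:300],cv2.resize(cv2.imread("pics/scene0.png")[160:300,250:450],None,fx=4,fy=2)])
cv2.imwrite("pics/c.png",m[:600])
for n,u,v,z in(("top",320,287,90),("top",368,289,105),("top",247,251,40)):
    o,r=ray(n,u,v);print(n,u,(o+r*(z-o[2])/r[2]).round())
E
```

```text
[276.5 244.2  16. ] [293.2 255.3  14. ] [509.5  98.5  97.6] 0.6
[319.  241.6  16. ] [316.8 230.7  12. ] [517.6  -6.3  99.3] 0.8
[361.6 239.2  15. ] [338.8 208.8  11. ] [ 525.5 -111.2   98. ] 0.6
[404.2 236.6  15. ] [359.1 187.6   9. ] [ 533.7 -216.3   99.6] 0.8
315.6957175975223 4.392975277093123
top 320 [406. -11.  90.]
top 368 [ 402. -126.  105.]
top 247 [501. 179.  40.]
```

View pics/c.png

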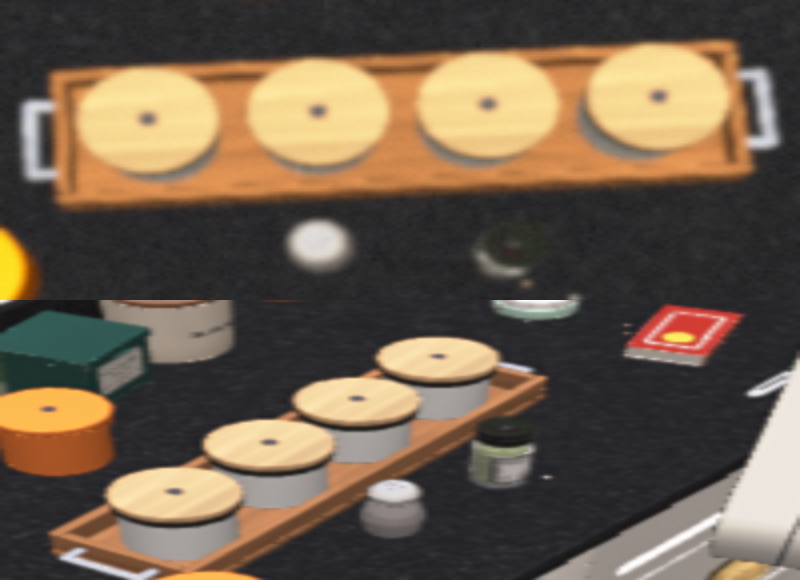

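Triangulation residuals are under 1 mm and the spacing comes out at 105 mm. Now I'll approach the robot-side rim of place 4 with the fingers shut.

drive_tool:
  gripper: [1,1,1,1,1,1,1,1,1,1,1,1,1,1]
  translation:
    - [401,-249,82]
    - [401,-249,82]
    - [401,-249,82]
    - [401,-249,82]
    - [401,-249,82]
    - [401,-249,82]
    - [401,-249,82]
    - [401,-249,82]
    - [401,-249,82]
    - [401,-249,82]
    - [401,-249,82]
    - [401,-249,82]
    - [401,-249,82]
    - [401,-249,82]
  twist:
    - [0,0,15.2]
    - [0,0,15.2]
    - [0,0,15.2]
    - [0,0,15.2]
    - [0,0,15.2]
    - [0,0,15.2]
    - [0,0,15.2]
    - [0,0,15.2]
    - [0,0,15.2]
    - [0,0,15.2]
    - [0,0,15.2]
    - [0,0,15.2]
    - [0,0,15.2]
    - [0,0,15.2]
  newtons: 20

```text
time_s: 1.5
eef_pos: [503.2, -219.9, 140.6]
orientation: [[0.997, 0.076, -0.0], [0.076, -0.997, 0.001], [-0.0, -0.001, -1.0]]
force: [-0.6, 0.5, 0.1]
gripper_width: 0.4
```

drive_tool:
  gripper: [1,1,1,1,1,1]
  translation:
    - [0,0,20]
    - [0,0,30]
    - [0,0,34]
    - [0,0,36.5]
    - [0,0,36.5]
    - [0,0,36.5]
  twist:
    - [0,0,0]
    - [0,0,0]
    - [0,0,0]
    - [0,0,0]
    - [0,0,0]
    - [0,0,0]

```text
time_s: 2.1
eef_pos: [503.5, -220.0, 104.4]
orientation: [[0.997, 0.076, 0.0], [0.076, -0.997, 0.001], [0.0, -0.001, -1.0]]
force: [0.6, 0.1, 1.9]
gripper_width: 0.3
```

drive_tool:
  gripper: [1,1,1]
  translation:
    - [0,0,1.5]
    - [0,0,1.5]
    - [0,0,1.5]
  twist:
    - [0,0,0]
    - [0,0,0]
    - [0,0,0]

```text
time_s: 2.4
eef_pos: [503.8, -220.1, 103.2]
orientation: [[0.997, 0.076, 0.001], [0.076, -0.997, 0.001], [0.001, -0.0, -1.0]]
force: [-0.1, -0.7, 0.2]
gripper_width: 0.3
```

drive_tool:
  gripper: [1,1,1]
  translation:
    - [0,0,1.5]
    - [0,0,1.5]
    - [0,0,1.5]
  twist:
    - [0,0,0]
    - [0,0,0]
    - [0,0,0]

```text
time_s: 2.7
eef_pos: [503.9, -220.1, 102.0]
orientation: [[0.997, 0.076, 0.001], [0.076, -0.997, 0.0], [0.001, -0.0, -1.0]]
force: [-0.9, -0.6, 4.8]
gripper_width: 0.5
```

drive_tool:
  gripper: [1,1,1]
  translation:
    - [0,0,0.5]
    - [0,0,0.5]
    - [0,0,0.5]
  twist:
    - [0,0,0]
    - [0,0,0]
    - [0,0,0]

```text
time_s: 3.0
eef_pos: [503.9, -220.1, 101.7]
orientation: [[0.997, 0.076, 0.001], [0.076, -0.997, 0.0], [0.001, -0.0, -1.0]]
force: [-1.3, 0.3, 6.3]
gripper_width: 0.9
```

Place 4 is stiff: force climbs at once after contact, so it looks sound. On to place 3, starting higher.

drive_tool:
  gripper: [1,1,1,1,1,1,1,1,1]
  translation:
    - [0,0,-12]
    - [0,-35,-12]
    - [0,-75,-12]
    - [0,-107,-12]
    - [0,-107,-10]
    - [0,-107,-6]
    - [0,-107,-5]
    - [0,-107,-5]
    - [0,-107,-5]
  twist:
    - [0,0,0]
    - [0,0,0]
    - [0,0,0]
    - [0,0,0]
    - [0,0,0]
    - [0,0,0]
    - [0,0,0]
    - [0,0,0]
    - [0,0,0]

```text
time_s: 3.9
eef_pos: [495.8, -114.2, 106.7]
orientation: [[0.997, 0.075, 0.001], [0.075, -0.997, 0.0], [0.001, -0.0, -1.0]]
force: [0.2, -0.3, -0.8]
gripper_width: 0.6
```

drive_tool:
  gripper: [1,1,1]
  translation:
    - [0,0,1.5]
    - [0,0,1.5]
    - [0,0,1.5]
  twist:
    - [0,0,0]
    - [0,0,0]
    - [0,0,0]

```text
time_s: 4.2
eef_pos: [495.8, -114.5, 105.1]
orientation: [[0.997, 0.074, 0.001], [0.074, -0.997, 0.0], [0.001, -0.0, -1.0]]
force: [0.9, -0.1, -0.5]
gripper_width: 0.5
```

drive_tool:
  gripper: [1,1,1]
  translation:
    - [0,0,1.5]
    - [0,0,1.5]
    - [0,0,1.5]
  twist:
    - [0,0,0]
    - [0,0,0]
    - [0,0,0]

```text
time_s: 4.5
eef_pos: [495.7, -114.4, 103.6]
orientation: [[0.997, 0.074, 0.001], [0.074, -0.997, 0.0], [0.001, -0.0, -1.0]]
force: [0.0, -0.1, 0.3]
gripper_width: 0.5
```

drive_tool:
  gripper: [1,1,1]
  translation:
    - [0,0,1.2]
    - [0,0,1.2]
    - [0,0,1.2]
  twist:
    - [0,0,0]
    - [0,0,0]
    - [0,0,0]

```text
time_s: 4.8
eef_pos: [495.7, -114.4, 102.3]
orientation: [[0.997, 0.074, 0.001], [0.074, -0.997, 0.0], [0.001, -0.0, -1.0]]
force: [0.8, 0.7, 0.0]
gripper_width: 0.2
```

drive_tool:
  gripper: [1,1,1]
  translation:
    - [0,0,1.2]
    - [0,0,1.2]
    - [0,0,1.2]
  twist:
    - [0,0,0]
    - [0,0,0]
    - [0,0,0]

```text
time_s: 5.1
eef_pos: [495.8, -114.4, 101.3]
orientation: [[0.997, 0.074, 0.001], [0.074, -0.997, 0.0], [0.001, -0.0, -1.0]]
force: [-0.9, 0.9, 2.9]
gripper_width: 0.4
```

drive_tool:
  gripper: [1,1,1]
  translation:
    - [0,0,1]
    - [0,0,1]
    - [0,0,1]
  twist:
    - [0,0,0]
    - [0,0,0]
    - [0,0,0]

```text
time_s: 5.4
eef_pos: [495.8, -114.4, 100.5]
orientation: [[0.997, 0.074, 0.001], [0.074, -0.997, 0.0], [0.001, -0.0, -1.0]]
force: [-2.2, 0.3, 7.2]
gripper_width: 0.2
```

Place 3 is sound, with about 4 N/mm from first contact. Next is place 2.

drive_tool:
  gripper: [1,1,1,1,1,1,1,1,1]
  translation:
    - [0,0,-12]
    - [0,-35,-12]
    - [0,-75,-12]
    - [0,-104,-12]
    - [0,-104,-10]
    - [0,-104,-6]
    - [0,-104,-5]
    - [0,-104,-5]
    - [0,-104,-5]
  twist:
    - [0,0,0]
    - [0,0,0]
    - [0,0,0]
    - [0,0,0]
    - [0,0,0]
    - [0,0,0]
    - [0,0,0]
    - [0,0,0]
    - [0,0,0]

```text
time_s: 6.3
eef_pos: [488.1, -11.5, 105.5]
orientation: [[0.997, 0.073, 0.001], [0.073, -0.997, 0.0], [0.001, -0.0, -1.0]]
force: [0.4, -0.9, 0.0]
gripper_width: -0.1
```

drive_tool:
  gripper: [1,1,1]
  translation:
    - [0,0,1.2]
    - [0,0,1.2]
    - [0,0,1.2]
  twist:
    - [0,0,0]
    - [0,0,0]
    - [0,0,0]

```text
time_s: 6.6
eef_pos: [488.2, -11.7, 104.2]
orientation: [[0.997, 0.073, 0.001], [0.073, -0.997, 0.0], [0.001, -0.0, -1.0]]
force: [-0.1, 0.7, -0.7]
gripper_width: 0.1
```

drive_tool:
  gripper: [1,1,1]
  translation:
    - [0,0,1.2]
    - [0,0,1.2]
    - [0,0,1.2]
  twist:
    - [0,0,0]
    - [0,0,0]
    - [0,0,0]

```text
time_s: 6.9
eef_pos: [488.2, -11.7, 103.2]
orientation: [[0.997, 0.073, 0.001], [0.073, -0.997, 0.0], [0.001, -0.0, -1.0]]
force: [-1.3, -0.3, 3.1]
gripper_width: 0.1
```

drive_tool:
  gripper: [1,1,1]
  translation:
    - [0,0,1]
    - [0,0,1]
    - [0,0,1]
  twist:
    - [0,0,0]
    - [0,0,0]
    - [0,0,0]

```text
time_s: 7.2
eef_pos: [488.2, -11.7, 102.4]
orientation: [[0.997, 0.073, 0.001], [0.073, -0.997, 0.0], [0.001, -0.0, -1.0]]
force: [-1.3, 0.9, 6.0]
gripper_width: 0.3
```

Place 2 is sound too. Now place 1.

drive_tool:
  gripper: [1,1,1,1,1,1,1,1,1]
  translation:
    - [0,0,-12]
    - [0,-35,-12]
    - [0,-75,-12]
    - [0,-108,-12]
    - [0,-108,-10]
    - [0,-108,-6]
    - [0,-108,-5]
    - [0,-108,-5]
    - [0,-108,-5]
  twist:
    - [0,0,0]
    - [0,0,0]
    - [0,0,0]
    - [0,0,0]
    - [0,0,0]
    - [0,0,0]
    - [0,0,0]
    - [0,0,0]
    - [0,0,0]

```text
time_s: 8.1
eef_pos: [480.4, 95.1, 107.4]
orientation: [[0.997, 0.071, 0.001], [0.071, -0.997, 0.0], [0.001, -0.0, -1.0]]
force: [0.4, -0.3, 0.3]
gripper_width: 0.7
```

drive_tool:
  gripper: [1,1,1]
  translation:
    - [0,0,1.5]
    - [0,0,1.5]
    - [0,0,1.5]
  twist:
    - [0,0,0]
    - [0,0,0]
    - [0,0,0]

```text
time_s: 8.4
eef_pos: [480.4, 94.9, 105.8]
orientation: [[0.997, 0.071, 0.001], [0.071, -0.997, 0.0], [0.001, -0.0, -1.0]]
force: [-0.4, 0.6, 0.7]
gripper_width: 0.2
```

drive_tool:
  gripper: [1,1,1]
  translation:
    - [0,0,1.2]
    - [0,0,1.2]
    - [0,0,1.2]
  twist:
    - [0,0,0]
    - [0,0,0]
    - [0,0,0]

```text
time_s: 8.7
eef_pos: [480.4, 94.9, 104.6]
orientation: [[0.997, 0.071, 0.0], [0.071, -0.997, 0.0], [0.001, -0.0, -1.0]]
force: [-0.2, 0.4, 0.4]
gripper_width: 0.2
```

drive_tool:
  gripper: [1,1,1]
  translation:
    - [0,0,1.2]
    - [0,0,1.2]
    - [0,0,1.2]
  twist:
    - [0,0,0]
    - [0,0,0]
    - [0,0,0]

```text
time_s: 9.0
eef_pos: [480.4, 94.9, 103.3]
orientation: [[0.997, 0.071, 0.0], [0.071, -0.997, 0.0], [0.0, -0.0, -1.0]]
force: [0.3, -0.9, 0.4]
gripper_width: 0.1
```

drive_tool:
  gripper: [1,1,1]
  translation:
    - [0,0,1.2]
    - [0,0,1.2]
    - [0,0,1.2]
  twist:
    - [0,0,0]
    - [0,0,0]
    - [0,0,0]

```text
time_s: 9.3
eef_pos: [480.3, 95.0, 102.1]
orientation: [[0.997, 0.071, 0.0], [0.071, -0.997, 0.0], [0.0, -0.0, -1.0]]
force: [-0.3, -0.1, 0.1]
gripper_width: -0.0
```

drive_tool:
  gripper: [1,1,1]
  translation:
    - [0,0,1]
    - [0,0,1]
    - [0,0,1]
  twist:
    - [0,0,0]
    - [0,0,0]
    - [0,0,0]

```text
time_s: 9.6
eef_pos: [480.2, 94.9, 101.1]
orientation: [[0.997, 0.071, 0.0], [0.071, -0.997, 0.0], [0.0, -0.0, -1.0]]
force: [0.9, -1.1, 1.0]
gripper_width: 0.4
```

drive_tool:
  gripper: [1,1,1]
  translation:
    - [0,0,1]
    - [0,0,1]
    - [0,0,1]
  twist:
    - [0,0,0]
    - [0,0,0]
    - [0,0,0]

```text
time_s: 9.9
eef_pos: [480.1, 94.9, 100.1]
orientation: [[0.997, 0.071, -0.0], [0.071, -0.997, -0.0], [-0.0, -0.0, -1.0]]
force: [-1.6, -0.8, 2.5]
gripper_width: 0.4
```

drive_tool:
  gripper: [1,1,1]
  translation:
    - [0,0,0.6]
    - [0,0,0.6]
    - [0,0,0.6]
  twist:
    - [0,0,0]
    - [0,0,0]
    - [0,0,0]

```text
time_s: 10.2
eef_pos: [479.9, 94.8, 99.6]
orientation: [[0.997, 0.071, -0.001], [0.071, -0.997, -0.0], [-0.001, 0.0, -1.0]]
force: [-3.4, -0.3, 5.9]
gripper_width: 0.2
```

The place 1 profile is ambiguous (1.0, 2.5, then 5.9 N). I'll average the force over several readings and profile it again.

```bash
cat > avg.py <<'E'
from plant import arm
import numpy as np
F=[];Z=[]
for i in range(6):
    arm.get_image("top");s=arm.read_state();F.append(s["force"]);Z.append(s["eef_pos"][2])
print(np.round(np.mean(F,0),2),"sd",np.round(np.std(F,0),2),"z",np.mean(Z).round(2),s["time_s"])
E
python3 avg.py
```

```text
[-2.25 -0.53  5.38] sd [0.3  0.45 0.57] z 99.63 10.5
```

drive_tool:
  gripper: [1,1,1]
  translation:
    - [0,0,-1.3]
    - [0,0,-1.3]
    - [0,0,-1.3]
  twist:
    - [0,0,0]
    - [0,0,0]
    - [0,0,0]

```text
time_s: 10.8
eef_pos: [480.2, 94.9, 101.0]
orientation: [[0.997, 0.071, 0.0], [0.071, -0.997, 0.0], [0.0, -0.0, -1.0]]
force: [-0.5, 0.3, 1.5]
gripper_width: 0.5
```

```bash
python3 avg.py
```

```text
[0.74 0.52 0.8 ] sd [0.54 0.51 0.51] z 100.93 11.1
```

drive_tool:
  gripper: [1,1,1]
  translation:
    - [0,0,-0.8]
    - [0,0,-0.8]
    - [0,0,-0.8]
  twist:
    - [0,0,0]
    - [0,0,0]
    - [0,0,0]

```text
time_s: 11.4
eef_pos: [480.0, 94.9, 101.7]
orientation: [[0.997, 0.071, -0.0], [0.071, -0.997, -0.0], [-0.0, 0.0, -1.0]]
force: [-0.0, -0.3, 0.7]
gripper_width: 0.2
```

```bash
python3 avg.py
```

```text
[0.32 0.16 0.55] sd [0.44 0.41 0.18] z 101.7 11.7
```

drive_tool:
  gripper: [1,1,1]
  translation:
    - [0,0,-4]
    - [0,0,-4]
    - [0,0,-4]
  twist:
    - [0,0,0]
    - [0,0,0]
    - [0,0,0]

```text
time_s: 12.0
eef_pos: [480.2, 94.9, 105.9]
orientation: [[0.997, 0.071, 0.0], [0.071, -0.997, -0.0], [0.0, 0.0, -1.0]]
force: [-0.0, 0.0, -0.6]
gripper_width: 0.4
```

```bash
python3 avg.py
```

```text
[ 0.01 -0.37  0.04] sd [0.79 0.37 0.48] z 105.69 12.3
```

The force stays near 0.5–0.8 N from z = 101.7 to 100.9, then stiffens, which looks like rocking. To confirm, I'll press lightly on the centre of place 1. A loose lid should resist higher there than at its rim, while a sound one should resist at the same height.

drive_tool:
  gripper: [1,1,1,1,1]
  translation:
    - [29.5,-1.5,-2]
    - [29.5,-1.5,0]
    - [29.5,-1.5,2.2]
    - [29.5,-1.5,2.2]
    - [29.5,-1.5,2.2]
  twist:
    - [0,0,0]
    - [0,0,0]
    - [0,0,0]
    - [0,0,0]
    - [0,0,0]

```text
time_s: 12.8
eef_pos: [508.2, 98.3, 103.1]
orientation: [[0.997, 0.071, -0.002], [0.071, -0.997, -0.0], [-0.002, 0.0, -1.0]]
force: [-0.3, -0.5, -0.7]
gripper_width: 0.8
```

drive_tool:
  gripper: [1,1,1]
  translation:
    - [0,0,1]
    - [0,0,1]
    - [0,0,1]
  twist:
    - [0,0,0]
    - [0,0,0]
    - [0,0,0]

```text
time_s: 13.1
eef_pos: [508.0, 98.3, 102.1]
orientation: [[0.997, 0.071, -0.002], [0.071, -0.997, -0.0], [-0.002, 0.0, -1.0]]
force: [0.2, -0.2, 0.2]
gripper_width: 0.5
```

drive_tool:
  gripper: [1,1,1]
  translation:
    - [0,0,0.8]
    - [0,0,0.8]
    - [0,0,0.8]
  twist:
    - [0,0,0]
    - [0,0,0]
    - [0,0,0]

```text
time_s: 13.4
eef_pos: [508.2, 98.3, 101.9]
orientation: [[0.997, 0.071, -0.002], [0.071, -0.997, -0.0], [-0.002, 0.0, -1.0]]
force: [-1.8, -0.2, 6.7]
gripper_width: 0.3
```

```bash
python3 avg.py
```

```text
[-1.49 -0.87  7.59] sd [0.55 0.53 0.33] z 101.91 13.7
```

Confirmed: the centre is rigid at z = 101.9 (7.6 N with almost no give). The rim of the same lid carried only 0.8 N at 100.9 and went down to 99.6, so the loose lid is at place 1. Now I'll press its middle in steps.

drive_tool:
  gripper: [1,1,1,1,1]
  translation:
    - [1,0,0.8]
    - [1,0,1.4]
    - [1,0,2]
    - [1,0,2]
    - [1,0,2]
  twist:
    - [0,0,0]
    - [0,0,0]
    - [0,0,0]
    - [0,0,0]
    - [0,0,0]

```text
time_s: 14.2
eef_pos: [508.4, 98.2, 100.6]
orientation: [[0.997, 0.071, -0.003], [0.071, -0.997, -0.001], [-0.003, 0.0, -1.0]]
force: [-4.6, -0.9, 12.0]
gripper_width: 0.6
```

drive_tool:
  gripper: [1,1,1,1,1]
  translation:
    - [0,0,1.5]
    - [0,0,2]
    - [0,0,2.2]
    - [0,0,2.2]
    - [0,0,2.2]
  twist:
    - [0,0,0]
    - [0,0,0]
    - [0,0,0]
    - [0,0,0]
    - [0,0,0]

```text
time_s: 14.7
eef_pos: [508.3, 98.2, 99.4]
orientation: [[0.997, 0.071, -0.003], [0.071, -0.997, -0.001], [-0.003, 0.0, -1.0]]
force: [-4.2, -0.5, 12.4]
gripper_width: 0.3
```

It is going down at about 12–13 N. I'll keep pressing.

drive_tool:
  gripper: [1,1,1,1,1]
  translation:
    - [1,0,1.5]
    - [1,0,2]
    - [1,0,2.5]
    - [1,0,2.5]
    - [1,0,2.5]
  twist:
    - [0,0,0]
    - [0,0,0]
    - [0,0,0]
    - [0,0,0]
    - [0,0,0]

```text
time_s: 15.2
eef_pos: [508.3, 98.3, 97.8]
orientation: [[0.997, 0.071, -0.005], [0.071, -0.997, -0.001], [-0.005, 0.0, -1.0]]
force: [-6.1, -0.4, 14.6]
gripper_width: 0.2
```

drive_tool:
  gripper: [1,1,1,1,1]
  translation:
    - [0,0,1.5]
    - [0,0,2]
    - [0,0,2.3]
    - [0,0,2.3]
    - [0,0,2.3]
  twist:
    - [0,0,0]
    - [0,0,0]
    - [0,0,0]
    - [0,0,0]
    - [0,0,0]

```text
time_s: 15.7
eef_pos: [508.3, 98.3, 97.4]
orientation: [[0.997, 0.071, -0.005], [0.071, -0.997, -0.001], [-0.005, 0.0, -1.0]]
force: [-6.4, -0.8, 23.1]
gripper_width: 0.5
```

drive_tool:
  gripper: [1,1,1,1,1]
  translation:
    - [0,0,1.5]
    - [0,0,2]
    - [0,0,2.3]
    - [0,0,2.3]
    - [0,0,2.3]
  twist:
    - [0,0,0]
    - [0,0,0]
    - [0,0,0]
    - [0,0,0]
    - [0,0,0]

```text
time_s: 16.2
eef_pos: [508.3, 98.3, 97.4]
orientation: [[0.997, 0.071, -0.004], [0.071, -0.997, -0.001], [-0.004, 0.0, -1.0]]
force: [-7.9, -2.4, 27.1]
gripper_width: 0.2
```

It bottomed out 4.5 mm lower, holding firm at 27 N. I'll lift off and check that it is clear.

drive_tool:
  gripper: [1,1,1,1,1,1,1]
  translation:
    - [0,0,-5]
    - [0,0,-30]
    - [0,0,-70]
    - [0,0,-100]
    - [0,0,-100]
    - [0,0,-100]
    - [0,0,-100]
  twist:
    - [0,0,0]
    - [0,0,0]
    - [0,0,0]
    - [0,0,0]
    - [0,0,0]
    - [0,0,0]
    - [0,0,0]

```text
time_s: 16.9
eef_pos: [507.8, 98.2, 196.2]
orientation: [[0.997, 0.071, -0.006], [0.071, -0.997, -0.001], [-0.006, 0.0, -1.0]]
force: [0.6, -0.7, -0.1]
gripper_width: 0.6
```

```bash
python3 avg.py; python3 - <<'E'
from h import *
cv2.imwrite("pics/scene9.png",arm.get_image("scene")[:,:,::-1])
E
```

```text
[-0.01 -0.09 -0.18] sd [0.47 0.61 0.3 ] z 196.23 17.2
```

View pics/scene9.png

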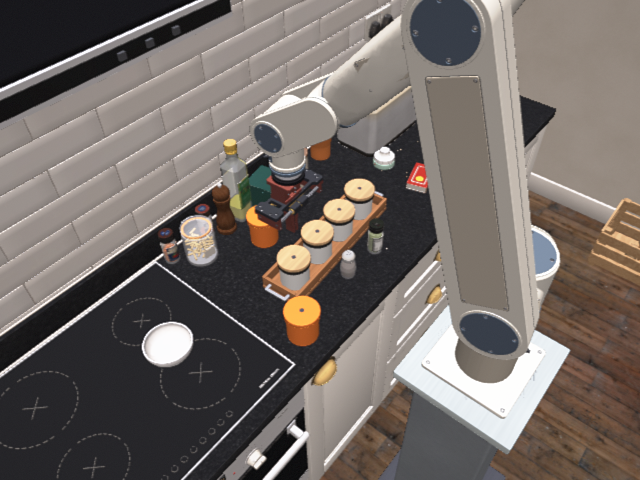

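The gripper hangs clear above the caddy. The lids at (293,257) to (360,190) look level, and the shaker (348,264), jar (375,236), timer, matchbox and bowl are where they were. The peeler is hidden behind the arm. Handing in.

```bash
python3 -c "
from plant import arm
arm.close_job()"
```

```text
the job is handed in; nothing more can be done
```

The loose lid was at place 1. I found it by light rim presses, pressed its middle until it bottomed out, and handed the job in at about 17 s.

- **Sound lids (places 4, 3, 2):** each stiffened right after contact, with at most about 7 N read on any of them. The place 4 readings were a little noisy, but nothing suggested rocking.
- **Loose lid (place 1):** the rim gave way at only 0.5–0.8 N and went down to z = 99.6. Its middle was rigid at z = 101.9 under 7.6 N. My first place 1 profile was ambiguous, so I averaged several readings and used this light press on the middle to settle it.
- **Pressing home:** the lid started to move at about 12–13 N, went down about 4.5 mm by the tool reading, and then held firm at 27 N.
- **Last checks:** after lifting off, the force was about 0 N. In the final picture the lids look level and the things around the caddy unmoved. The peeler was hidden by the arm in that picture, but the tool never went near it. I did not press the rim of place 1 again after seating it.

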